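Assemble the pearl sieve stack

ROBOT

A 7-joint arm with a two-finger parallel gripper is mounted at the origin on a cart in front of the work surface, level with it; the furniture and walls round the work are solid. World frame = base frame: x ahead of the robot, y to its left, z up, the work surface at z = 0. Lengths are in m, angles in rad, forces in N, time in s.
With the tool pointing down it reaches from about 0.35 to 0.9 m from the base axis. Payload 7.2 kg.
Tool frame: the origin (TCP) lies midway between the tips of the shut fingers; the grasp point (between the pads) lies manip.pinch_z behind it (manip.pinch_z is the distance from the TCP to the grasp point, in m); z points along the fingers, y is the line along which they close (so a half turn about z gives the same grasp; the last joint's range is limited). The gripper opens to 88 mm and grips with 3 to 60 N. Pads are 20 mm wide; open, the fingers measure 115 mm over their backs; the gripper's body (75 mm by 178 mm) begins 61 mm behind the grasp point.
Start: joints at [-1.203, 0.411, -0.013, 1.596, 0.006, 1.134, -0.082], TCP at [0.264, 0.567, 0.185] pointing down, gripper open.
Joint ranges: [-2.95, 2.95], [-0.29, 1.99], [-1.47, 1.44], [0.14, 2.54], [-1.03, 4.17], [0.13, 1.85], [-2.86, 2.86]. Speed limits (rad/s): [2.39, 2.39, 3.01, 3.01, 3.14, 3.14, 3.14].

INTERFACE

Orientations are given as a 3x3 rotation matrix whose columns are the frame's x, y, z axes.
In Python, from bench import manip gives the robot as it stands. Calls block until the motion is done:
- manip.move_to(position, orientation): joint-space move of the TCP to a pose.
- manip.movel(position, velocity=0.15, rotation=None): straight line of the TCP; rotation=None keeps the orientation; velocity is the mean speed in m/s.
- manip.movej(angles): joint-space move.
- manip.let_go() and manip.close(grasp_force=None): open the fingers fully, or close them until they stop; grasp_force is the grip in N (None keeps the last).
- manip.dwell(seconds).
- manip.inverse_kinematics(position, orientation): joint angles nearest the present ones, or None.
- manip.camera(name): name is "scene" or "side" or "wrist"; returns a dict with "frame" (384x512x3 uint8, red, green, blue), "z_map" (384x512 float32, m along the optical axis (not along the pixel's ray), 0 where there is no reading), "fx", "fy", "cx", "cy" (pixels), "origin" and "orientation" of the camera in the world. Camera axes: x right, y down, z forward; pixel columns grow to the right and rows downward; lengths in m; the calibration is good to about 2 mm. A picture is of the moment at which its call begins.
A pose or a line that the arm cannot do raises manip.MotionError and nothing moves.
- manip.sign_off(): hands the job in; it is judged then, once.
Trained networks look in the newest picture that a camera, given by its name, has taken for a name from the list of things; names that differ only in an ending like _2 or _b are one class to them, and where a whole thing is asked for, a point or a joint stands for the part that bears it (a point fixed in the world has none). Each returns a list of dicts, best first, with "conf" (0 to 1); they miss things now and then, are a little off and sometimes report something else, mostly with a low value. They report only what shows in the picture. A call takes as long as a camera call.
- manip.silhouettes(name, camera): "mask" (384x512 bool, what is visible of it).
- manip.mark_of(name, camera): "point" ([x, y, z] in m, in world coordinates, good to about 4 mm: a listed point, or the origin of a listed thing).
Readings, each from a call of its own:
- manip.read_time(): time.
- manip.read_q(): joint angles.
- manip.read_joint_vel(): joint speeds.
- manip.read_tau(): joint torques, N m.
- manip.read_eef_pos(): TCP position.
- manip.read_ee_rot(): TCP orientation.
- manip.read_contact_force(): force on the tool from outside, world axes, zero at the start.
- manip.read_wrist_torque(): the same for the moment, N m.
- manip.read_finger_gap(): finger opening in m.
- manip.read_finger_force(): force on a finger pad.
Only numpy, scipy, OpenCV 4.12 (cv2) and the standard library are available. Lean on these libraries where they do the work, as an engineer would, in place of code of your own. Each camera call takes 0.05 s, during which the arm holds its last target. There are 200 camera calls.

TASK

Put the pearl-grading sieve set together on the bare-metal receiving pan, leaving the pan where it stands: one piece at a time from the pan up, first the blue sieve with the finest holes, then the yellow medium one, then the red one with the coarsest holes, and the green lid on top, each seated fully down in the one below. Do not push the pearl dish, the cup or the glue bottle about.

Things in the scene. Friction and masses are not known exactly. Their poses are not given: they have to be found in the camera images.
- sieve_fine: Fine sieve: upright blue ring, 60 mm outside, 54 inside, holes 1.8 mm. Origin: centre of underside, z up. 30 mm high: lowest 6 mm a foot 49 mm wide tapering to 42, enters the mouth below; ring from 6 to 30 mm: grip it there, tips 8 mm or more above the underside to clear the ring below. Seated, origin 24 mm above that of the pan or sieve below, 2.5 mm play. 0.07 kg.
- sieve_medium: Medium sieve: upright yellow ring, 60 mm outside, 54 inside, holes 4 mm. Origin: centre of underside, z up. 30 mm high: lowest 6 mm a foot 49 mm wide tapering to 42, enters the mouth below; ring from 6 to 30 mm: grip it there, tips 8 mm or more above the underside to clear the ring below. Seated, origin 24 mm above that of the pan or sieve below, 2.5 mm play. 0.07 kg.
- sieve_coarse: Coarse sieve: upright red ring, 60 mm outside, 54 inside, holes 8.4 mm. Origin: centre of underside, z up. 30 mm high: lowest 6 mm a foot 49 mm wide tapering to 42, enters the mouth below; ring from 6 to 30 mm: grip it there, tips 8 mm or more above the underside to clear the ring below. Seated, origin 24 mm above that of the pan or sieve below, 2.5 mm play. 0.07 kg.
- lid: Lid: a green disc 60 mm across with a white upright knob on top, standing upright at the start. Origin: centre of the underside, z up. Foot as on the sieves (lowest 6 mm), disc from 6 to 15 mm, knob 20 mm across from 15 to 37 mm above the underside (grip the knob). Seated in a sieve, its origin is 24 mm above that sieve's origin. About 0.06 kg.
- pan: Receiving pan: a plain bare-metal cup without holes, 60 mm across outside, 54 mm inside, 30 mm high, open at the top, on a black rubber foot 68 mm across. Origin: centre of the underside, z up. About 0.35 kg, loose. A flat leather sheet 2 mm thick covers part of the worktop; pan and pieces stand on it or beside it.
- pearl_dish: Bystander: silver scalloped dish of small pearls, 101 mm across, 20 mm high. Origin: centre of the underside.
- cup: Bystander: small white ribbed cup, 49 mm across, 27 mm high. Origin: centre of the underside.
- glue_bottle: Bystander: small white glue bottle with a red-brown cone cap, 29 mm across, 88 mm high. Origin: centre of the underside.

How it is judged:
On the way, in this order (a step that is already met when the one before it is completed fails the run):
1. the blue fine sieve sits down in the pan (horizontal distance between sieve_fine and pan below 0.006 m and z of sieve_fine in the frame of pan between 0.022 and 0.026 m and angle between sieve_fine's own z axis and vertical below 0.08 rad), for 0.2 s.
2. the yellow medium sieve sits down in the blue one (horizontal distance between sieve_medium and sieve_fine below 0.006 m and z of sieve_medium in the frame of sieve_fine between 0.022 and 0.026 m and angle between sieve_medium's own z axis and vertical below 0.08 rad), for 0.2 s.
3. the red coarse sieve sits down in the yellow one (horizontal distance between sieve_coarse and sieve_medium below 0.006 m and z of sieve_coarse in the frame of sieve_medium between 0.022 and 0.026 m and angle between sieve_coarse's own z axis and vertical below 0.08 rad), for 0.2 s.
4. the lid sits down in the red sieve (horizontal distance between lid and sieve_coarse below 0.006 m and z of lid in the frame of sieve_coarse between 0.022 and 0.026 m and angle between lid's own z axis and vertical below 0.08 rad), for 0.2 s.
At the end, for the whole second after the job is handed in: Blue in the pan, yellow in blue, red in yellow, lid in red: each origin 24 mm above the one below (within 2 mm), no more than 6 mm off its axis, upright within 0.08 rad, and at rest; the pan upright within 0.06 rad and less than 20 mm from where it stood (all of step 1 and all of step 2 and all of step 3 and all of step 4 and distance of pan from where it was at the start of the episode below 0.02 m and angle between pan's own z axis and vertical below 0.06 rad and linear speed of each of sieve_fine, sieve_medium, sieve_coarse, lid below 0.02 m/s); the robot touches nothing.
It fails at once if a bystander (pearl dish, cup or glue bottle) is moved by more than 20 mm or tipped (distance of any of pearl_dish, cup, glue_bottle from where it was at the start of the episode above 0.02 m or angle between any of pearl_dish, cup, glue_bottle's own z axis and vertical above 0.5 rad).
It also fails if it takes over 128 s, if anything falls off the work surface, if the arm or the gripper's body presses on something with over 40 N, if the wrist force passes 120 N, or if a joint passes its speed limit or range.

## Working session

There is one attempt and no reset: what is moved stays moved. The work goes in short steps, each a Python script; the robot and the scene stay as the last script left them, time stands still between calls to the robot, and variables do not carry over. Pictures are saved under pics/ and viewed, at most 14 in all, crops included, and the job is handed in when it is done.

```bash
mkdir -p pics; ls; python3 - <<'E'
from bench import manip
import cv2,numpy as np
print(manip.pinch_z, manip.read_time(), manip.read_ee_rot().round(3) if hasattr(manip.read_ee_rot(),'round') else manip.read_ee_rot())
names="sieve_fine sieve_medium sieve_coarse lid pan pearl_dish cup glue_bottle".split()
ims=[]
for c in ["scene","side"]:
    d=manip.camera(c); ims.append(d); cv2.imwrite(f"pics/{c}0.png",d["frame"][:,:,::-1])
    print(c,np.round(d["origin"],3),np.round(d["orientation"],2).tolist())
    for n in names:
        print(c,n,[(np.round(r["point"],3).tolist(),round(r["conf"],2)) for r in manip.mark_of(n,c)][:3])
E
```

```text
pics
0.0187 0.0 [[-0.907  0.422 -0.001]
 [ 0.422  0.907 -0.001]
 [-0.    -0.002 -1.   ]]
scene [-0.402  0.499  0.57 ] [[-0.44, -0.39, 0.81], [-0.9, 0.2, -0.39], [-0.01, -0.9, -0.43]]
scene sieve_fine [([0.44, 0.098, -0.003], 0.94)]
scene sieve_medium [([0.634, -0.037, -0.002], 0.73), ([0.425, -0.244, 0.005], 0.28)]
scene sieve_coarse [([0.428, -0.244, 0.003], 0.6)]
scene lid [([0.434, 0.301, 0.003], 0.67)]
scene pan [([0.471, -0.075, 0.004], 0.75)]
scene pearl_dish [([0.603, -0.222, -0.0], 0.59), ([0.592, 0.298, -0.003], 0.35)]
scene cup [([0.691, -0.187, -0.001], 0.5)]
scene glue_bottle [([0.592, 0.299, -0.0], 0.85)]
side [ 0.343 -0.715  0.68 ] [[0.97, -0.15, 0.21], [-0.26, -0.62, 0.74], [0.02, -0.77, -0.64]]
side sieve_fine [([0.436, 0.098, -0.002], 0.67)]
side sieve_medium [([0.638, -0.04, 0.002], 0.81)]
side sieve_coarse [([0.422, -0.236, 0.001], 0.97)]
side lid [([0.435, 0.302, -0.003], 0.61)]
side pan [([0.468, -0.073, 0.008], 0.92)]
side pearl_dish [([0.608, -0.214, 0.001], 0.9)]
side cup [([0.695, -0.184, 0.002], 0.74)]
side glue_bottle [([0.595, 0.304, 0.006], 0.68)]
```

View pics/scene0.png

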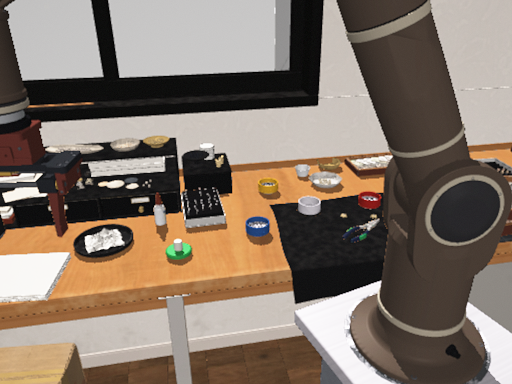

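View pics/side0.png

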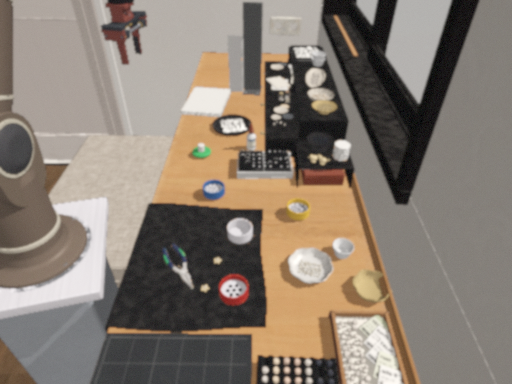

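The scene picture shows blue at about (258,227), yellow (268,187), red (369,200), the lid (179,251) and the pan (309,205). In the side picture they are at (213,189), (298,210), (233,290), (201,152) and (240,231). The pan and red stand on the leather and the others on wood, and the network points agree with the pictures. Next I'll look from above with the wrist camera.

```bash
cat > h.py <<'E'
from bench import manip
import cv2,numpy as np
from scipy.optimize import least_squares
R=np.array([[-1,0,0],[0,1,0],[0,0,-1.]])
def cloud(n,cam,save=None):
    d=manip.camera(cam)
    if save: cv2.imwrite(f"pics/{save}.png",d["frame"][:,:,::-1])
    s=manip.silhouettes(n,cam)
    if not s: return None
    m=s[0]["mask"]&(d["z_map"]>0); v,u=np.nonzero(m); z=d["z_map"][m]
    p=np.c_[(u-d["cx"])/d["fx"]*z,(v-d["cy"])/d["fy"]*z,z]
    return p@np.array(d["orientation"]).T+d["origin"], s[0]["conf"]
def rim(n,cam,save=None,band=.005):
    """centre xy of the top rim (circle through the top points), its height, its diameter"""
    r=cloud(n,cam,save)
    if r is None: return None
    p,c=r; zt=np.percentile(p[:,2],97 if n!="lid" else 95)
    t=p[abs(p[:,2]-zt)<band]
    (x,y),rad=cv2.minEnclosingCircle(t[:,:2].astype(np.float32))
    a=cv2.convexHull(t[:,:2].astype(np.float32))[:,0]
    f=least_squares(lambda q:np.hypot(*(a-q[:2]).T)-q[2],[x,y,rad],loss="soft_l1",f_scale=.001).x
    return np.round([f[0],f[1],np.median(t[:,2]),2*f[2],x,y,2*rad,c],4)
def cam_offset(): # wrist camera in the tool frame
    d=manip.camera("wrist"); T=np.array(manip.read_ee_rot())
    return T.T@(np.array(d["origin"])-manip.read_eef_pos()), T.T@np.array(d["orientation"])
E
python3 - <<'E'
from h import *
o,O=cam_offset(); print(o.round(4),O.round(3).tolist())
for n in ["pan","sieve_fine","sieve_medium","sieve_coarse","lid"]:
    for c in ["scene","side"]: print(n,c,rim(n,c))
# put the TCP so that the camera looks at the blue sieve
def over(x,y,z):
    a=(R@O)[:,2]; c=R@o; s=(z+c[2]-.02)/-a[2]
    return np.array([x,y,0])-np.r_[c[:2]+s*a[:2],-z]
for n,(x,y) in dict(sieve_fine=(.438,.098),pan=(.47,-.074)).items():
    p=over(x,y,.16); print(n,p.round(3)); manip.move_to(p,R)
    print(rim(n,"wrist","w_"+n), manip.mark_of(n,"wrist")[:1], manip.read_time())
E
```

```text
[ 0.0815 -0.0005 -0.1996] [[0.001, -0.956, -0.293], [1.0, 0.001, 0.001], [-0.0, -0.293, 0.956]]
pan scene [ 0.4707 -0.0724  0.0312  0.0582  0.4708 -0.0725  0.0618  0.56  ]
pan side None
sieve_fine scene [0.4365 0.1005 0.0296 0.0598 0.4364 0.0994 0.064  0.7   ]
sieve_fine side [0.4349 0.094  0.0267 0.0591 0.4353 0.0942 0.0619 0.59  ]
sieve_medium scene [ 0.6355 -0.0319  0.0297  0.0605  0.6347 -0.0308  0.0649  0.5   ]
sieve_medium side [ 0.6342 -0.0381  0.0275  0.0582  0.6333 -0.0377  0.0609  0.71  ]
sieve_coarse scene [ 0.4227 -0.2375  0.0313  0.0609  0.4234 -0.2365  0.0641  0.56  ]
sieve_coarse side [ 0.4217 -0.2433  0.0295  0.0586  0.4225 -0.2432  0.0609  0.77  ]
lid scene [0.4293 0.3048 0.0371 0.0173 0.4293 0.305  0.0187 0.76  ]
lid side [0.4297 0.2981 0.033  0.0173 0.4316 0.2985 0.0219 0.49  ]
sieve_fine [0.415 0.098 0.16 ]
[0.4362 0.0971 0.0296 0.059  0.4363 0.0969 0.0597 0.66  ] [{'point': [0.4405, 0.1003, -0.0054], 'conf': 0.64}] 3.8917
pan [ 0.447 -0.074  0.16 ]
[ 0.4716 -0.0764  0.0314  0.0592  0.4716 -0.0764  0.0599  0.72  ] [{'point': [0.4692, -0.0775, 0.0056], 'conf': 0.57}] 4.775
```

```bash
cat >> h.py <<'E'
def see(n,xy,save=None,z=.16):
    manip.move_to([xy[0]-.023,xy[1],z],R); r=rim(n,"wrist",save); print(n,r); return r
def pick(x,y,zt,hi=.12,grip=15):
    manip.move_to([x,y,zt+.06],R); manip.movel([x,y,zt],.12); manip.close(grip)
    print("gap",manip.read_finger_gap(),"F",manip.read_finger_force())
    manip.movel([x,y,hi],.15); manip.dwell(.2)
    print("lifted gap",manip.read_finger_gap(),manip.read_eef_pos())
def place(x,y,zt,hi,over=.003):
    """lower to zt (nominal seated TCP height) feeling for the bottom, release, go up"""
    manip.move_to([x,y,max(hi,zt+.03)],R); manip.movel([x,y,zt+.012],.1); manip.dwell(.3)
    f0=np.array(manip.read_contact_force()); z=zt+.012
    while z>zt-over:
        z-=.001; manip.movel([x,y,z],.03); f=np.array(manip.read_contact_force())-f0
        if f[2]>6 and z<zt+.002 or f[2]>15: break
    print("stop z-zt",round(z-zt,4),"F",f.round(1),"tcp",np.round(manip.read_eef_pos(),4))
    manip.let_go(); manip.dwell(.2); manip.movel([x,y,z+.09],.15)
E
python3 - <<'E'
from h import *
pick(.4363,.0970,.0296-.020)
place(.4716,-.0764,.0314+.004,.1)
see("sieve_fine",(.4716,-.0764),"blue_in",.18); print(rim("pan","wrist"),manip.read_time())
E
```

```text
gap 0.00029487422280884666 F 0.0
lifted gap 0.00039954925042236255 [0.4357705  0.09674015 0.11917643]
stop z-zt -0.003 F [ 0.9 -0.3 -2.1] tcp [ 0.4715 -0.0764  0.0323]
sieve_fine [0.4363 0.0967 0.0296 0.0594 0.4363 0.097  0.061  0.61  ]
[ 0.4715 -0.0765  0.0315  0.0591  0.4716 -0.0766  0.0601  0.7   ] 16.9917
```

View pics/blue_in.png

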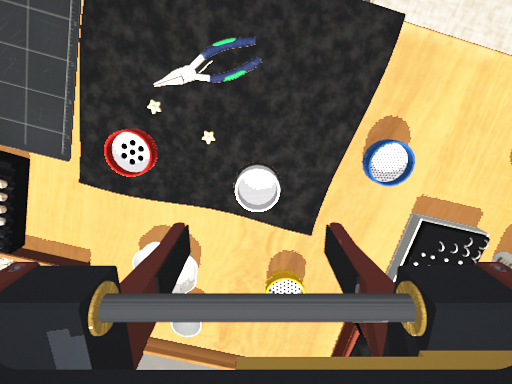

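The wrist picture shows blue still at (388,162) on the wood, with the pan empty at (258,188). The fingers shut on nothing. I'll go back down over blue, fingers open, and check what happens.

```bash
python3 - <<'E'
from h import *
print("gap open",manip.read_finger_gap())
manip.move_to([.4363,.097,.09],R); manip.movel([.4363,.097,.0096],.12); manip.dwell(.2)
print(manip.read_eef_pos(),manip.read_ee_rot(),manip.read_finger_gap(),manip.read_contact_force())
a=manip.camera("side")["frame"]; b=manip.camera("wrist")["frame"]
a=cv2.resize(a[110:260,120:320],(512,384),interpolation=cv2.INTER_CUBIC)
cv2.imwrite("pics/chk.png",cv2.resize(np.hstack([a,b]),(800,300))[:,:,::-1])
E
```

```text
gap open 0.08797728179880063
[0.4368443  0.09717098 0.01028866] [[-9.99999192e-01  1.20813692e-05  1.27141540e-03]
 [ 1.28378118e-05  9.99999823e-01  5.94954527e-04]
 [-1.27140798e-03  5.94970369e-04 -9.99999015e-01]] 0.08772019069716898 [-0.65583219 -0.12241521 -0.05182701]
```

View pics/chk.png

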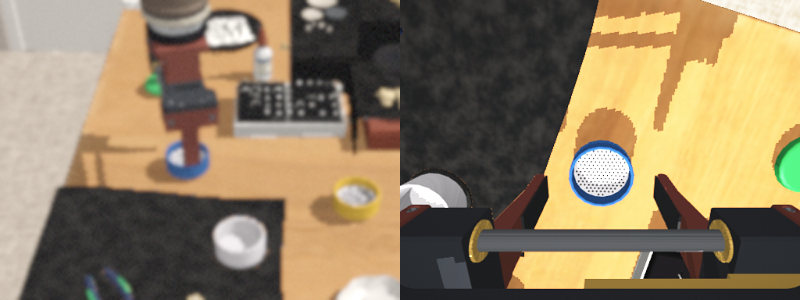

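The composite shows blue between the fingers at (600,175). The open tips at (545,180) and (658,180) look well above the ring, and the side view agrees. I suspect the tips retreat as the fingers open, so I'll measure them from wrist depth, open and shut, in free air.

```bash
cat > tips.py <<'E'
from h import *
def tips(tag=None):
    d=manip.camera("wrist"); o=np.array(d["origin"]); M=np.array(d["orientation"])
    z=d["z_map"]; v,u=np.nonzero(z>0); z=z[z>0]
    p=np.c_[(u-d["cx"])/d["fx"]*z,(v-d["cy"])/d["fy"]*z,z]@M.T+o
    t=(p-manip.read_eef_pos())@np.array(manip.read_ee_rot())
    k=(abs(t[:,0])<.02)&(abs(t[:,1])<.07)&(t[:,2]>-.09)&(t[:,2]<.03)
    t=t[k]; g=manip.read_finger_gap(); print(tag,"gap",round(g,4),"n",len(t))
    for s in (-1,1):
        q=t[t[:,1]*s>0]
        if len(q): 
            e=q[q[:,2]>np.percentile(q[:,2],90)]
            print(s,"max z",q[:,2].max().round(4),"tip y range",e[:,1].min().round(4),e[:,1].max().round(4),"x",e[:,0].min().round(4),e[:,0].max().round(4))
    if tag: cv2.imwrite(f"pics/{tag}.png",d["frame"][:,:,::-1])
E
python3 - <<'E'
from tips import *
p=np.array(manip.read_eef_pos()); manip.movel([p[0],p[1],.17],.2); manip.dwell(.2)
tips("open"); manip.close(10); tips("shut")
a=cv2.imread("pics/open.png");b=cv2.imread("pics/shut.png")
cv2.imwrite("pics/os.png",cv2.resize(np.hstack([a,b]),(800,300)))
print(manip.read_time())
E
```

```text
open gap 0.0878 n 3750
-1 max z -0.0368 tip y range -0.0531 -0.044 x -0.0095 0.0125
1 max z -0.0367 tip y range 0.0431 0.0524 x -0.0092 0.0127
shut gap 0.0008 n 1700
-1 max z -0.0371 tip y range -0.0093 -0.0001 x 0.01 0.0126
1 max z -0.0377 tip y range 0.0005 0.0086 x 0.0102 0.0127
21.5
```

View pics/os.png

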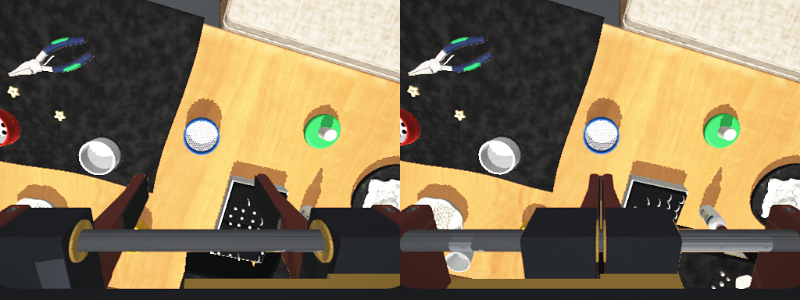

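The picture shows the open tips at (143,178) and (262,178) and the shut tips at (600,178). Depth puts the real tips 37 mm behind the reported TCP whether open or shut. It's a constant offset, so I'll correct for it and watch the force on the way down.

```bash
cat >> h.py <<'E'
OFF=np.array([0.,0,-.037]) # reported TCP lies 37 mm beyond the real tips (measured by wrist depth)
def pick(x,y,zt,hi=.14,grip=15,up=.06):  # z: heights of the real tips
    manip.let_go(); manip.move_to(np.array([x,y,zt+up])+OFF,R)
    manip.movel(np.array([x,y,zt+.012])+OFF,.12); manip.dwell(.2); f0=np.array(manip.read_contact_force())
    for z in np.linspace(zt+.008,zt,3):
        manip.movel(np.array([x,y,z])+OFF,.04); f=np.array(manip.read_contact_force())-f0
        if f[2]>8: print("touch",z,f); break
    manip.close(grip)
    print("gap",round(manip.read_finger_gap(),4),"F",manip.read_finger_force())
    if manip.read_finger_gap()<.01: raise SystemExit("missed")
    manip.movel(np.array([x,y,hi])+OFF,.15); manip.dwell(.2)
    print("lifted gap",round(manip.read_finger_gap(),4),np.round(manip.read_eef_pos(),4),manip.read_time())
_p=place
def place(x,y,zt,hi,over=.003): _p(x,y,zt+OFF[2],hi+OFF[2],over)
E
python3 - <<'E'
from h import *
pick(.4363,.0970,.0296-.020)
p=manip.read_eef_pos(); d=manip.camera("wrist"); cv2.imwrite("pics/held.png",d["frame"][:,:,::-1])
print(rim("sieve_fine","wrist"))
E
```

```text
gap 0.0605 F 15.00003196299076
lifted gap 0.0605 [0.4358 0.0968 0.1023] 26.75
[0.4357 0.0964 0.1591 0.0592 0.4361 0.0964 0.0603 0.9   ]
```

View pics/held.png

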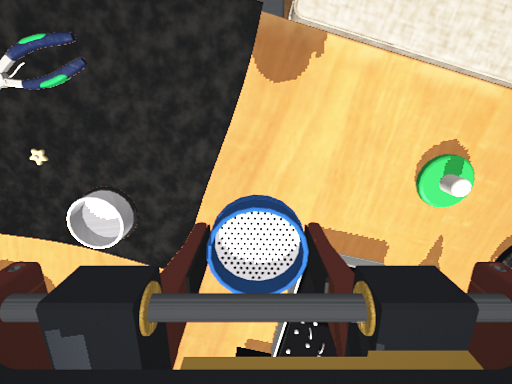

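Blue is held level between the pads at (257,245). Its rim is 57 mm above the reported TCP, which confirms the offset. Placing it now.

```bash
python3 - <<'E'
from h import *
place(.4716,-.0762,.0314+.004,.12)
see("sieve_fine",(.4716,-.0764),"blue_in2",.18); print(rim("pan","wrist"),manip.read_time())
a=cv2.imread("pics/blue_in2.png"); print(see("sieve_medium",(.635,-.037),"yel",.16),manip.read_time())
cv2.imwrite("pics/by.png",cv2.resize(np.hstack([a,cv2.imread("pics/yel.png")]),(800,300)))
E
```

```text
stop z-zt -0.001 F [-4.3  0.9 11.9] tcp [ 0.472  -0.0762 -0.0019]
sieve_fine [ 0.4717 -0.0767  0.0556  0.0592  0.4717 -0.0771  0.0604  0.71  ]
[ 0.4714 -0.0764  0.0311  0.0591  0.4565 -0.0753  0.0512  0.59  ] 34.3083
sieve_medium [ 0.6356 -0.0344  0.0296  0.0589  0.6358 -0.0344  0.0596  0.94  ]
[ 0.6356 -0.0344  0.0296  0.0589  0.6358 -0.0344  0.0596  0.94  ] 35.125
```

View pics/by.png

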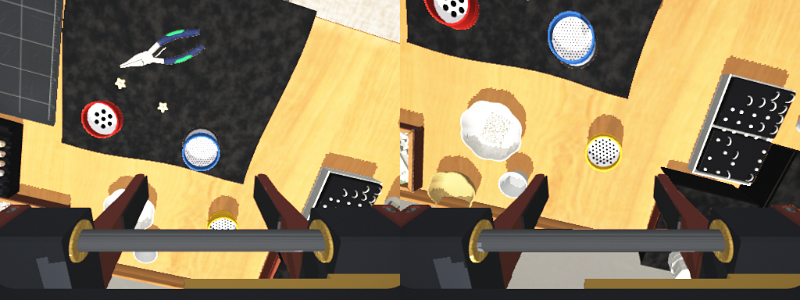

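Blue sits in the pan at (200,150), with its rim 24 mm above the pan's. Yellow is at (603,152), clear of the dish and cup. Yellow next, then measure red.

```bash
python3 - <<'E'
from h import *
pick(.6357,-.0344,.0296-.020,hi=.14)
h=rim("sieve_medium","wrist"); e=np.array(manip.read_eef_pos()); print(h, h[:2]-e[:2])
place(.4717,-.0765,.0556+.004,.14)
see("sieve_medium",(.4716,-.0764),"yel_in",.2); print(rim("sieve_fine","wrist"))
see("sieve_coarse",(.4225,-.240),"red",.16); print(manip.read_time())
cv2.imwrite("pics/yr.png",cv2.resize(np.hstack([cv2.imread("pics/yel_in.png"),cv2.imread("pics/red.png")]),(800,300)))
E
```

```text
gap 0.0599 F 15.000023888424039
lifted gap 0.0596 [ 0.6351 -0.0344  0.102 ] 39.1917
[ 0.6347 -0.0348  0.1587  0.0587  0.6351 -0.0343  0.0605  0.81  ] [-0.00065755 -0.00031023]
stop z-zt -0.001 F [-3.  -0.2 10.2] tcp [ 0.4719 -0.0765  0.0223]
sieve_medium [ 0.4714 -0.077   0.0795  0.0585  0.4718 -0.0771  0.0599  0.85  ]
[ 0.4722 -0.0772  0.0494  0.0601  0.4438 -0.0707  0.0163  0.43  ]
sieve_coarse [ 0.4224 -0.2408  0.0315  0.0593  0.4226 -0.2406  0.0602  0.62  ]
47.4583
```

View pics/yr.png

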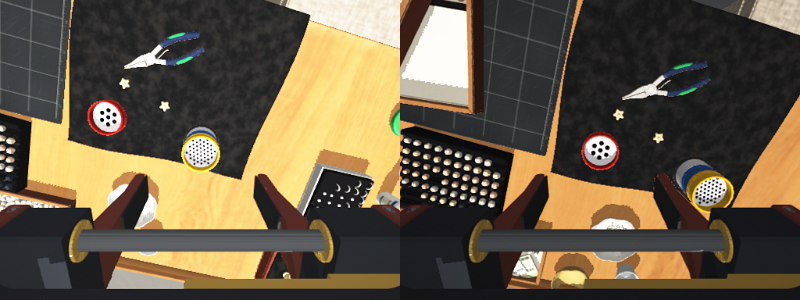

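Yellow is seated at (201,150), with its rim 24 mm above blue's. Red is at (600,151) with free space round it. Red next, then the lid.

```bash
python3 - <<'E'
from h import *
pick(.4225,-.2407,.0315-.020,hi=.16)
h=rim("sieve_coarse","wrist"); e=np.array(manip.read_eef_pos()); print(h, h[:2]-e[:2])
place(.4716,-.0768,.0795+.004,.16)
see("sieve_coarse",(.4716,-.0764),"red_in",.2)
see("lid",(.4295,.302),"lid",.18); print(manip.read_time())
cv2.imwrite("pics/rl.png",cv2.resize(np.hstack([cv2.imread("pics/red_in.png"),cv2.imread("pics/lid.png")]),(800,300)))
E
```

```text
gap 0.0603 F 15.000113993883133
lifted gap 0.0601 [ 0.422  -0.2406  0.1223] 51.6417
[ 0.4216 -0.241   0.1791  0.0589  0.422  -0.2412  0.0601  0.82  ] [-0.00057765 -0.00028599]
stop z-zt -0.001 F [-2.2  1.  11.6] tcp [ 0.472  -0.0769  0.0462]
sieve_coarse [ 0.4712 -0.0772  0.1035  0.0588  0.4712 -0.0769  0.0598  0.94  ]
lid [0.4307 0.3018 0.0366 0.0189 0.4307 0.3019 0.0197 0.7   ]
60.375
```

View pics/rl.png

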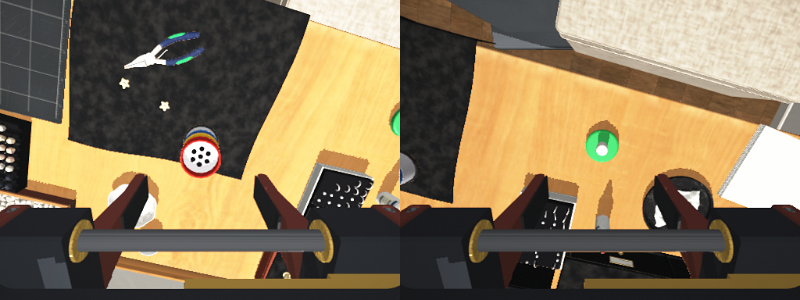

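Red is seated at (200,156), with its rim at 103.5 mm as expected. The lid's knob is at (601,149) and free. I'll grip the knob and place it.

```bash
python3 - <<'E'
from h import *
pick(.4307,.3018,.0366-.019,hi=.19)
h=rim("lid","wrist"); e=np.array(manip.read_eef_pos()); print(h, h[:2]-e[:2])
place(.4714,-.077,.1035+.012,.19)
see("lid",(.4716,-.0764),"lid_in",.24); print(rim("pan","scene"))
manip.camera("side"); d=manip.camera("side")["frame"]
for n in ["pearl_dish","cup","glue_bottle","pan","lid"]: print(n,[np.round(r["point"],3).tolist() for r in manip.mark_of(n,"side")[:1]])
a=cv2.resize(d[140:300,150:363],(512,384),interpolation=cv2.INTER_CUBIC)[:,:,::-1]
cv2.imwrite("pics/fin.png",cv2.resize(np.hstack([cv2.imread("pics/lid_in.png"),a]),(800,300))); print(manip.read_time())
E
```

```text
gap 0.0197 F 15.000054216943681
lifted gap 0.0195 [0.4304 0.3015 0.1523] 65.275
[0.4307 0.3015 0.2084 0.02   0.4317 0.3026 0.0235 0.91  ] [ 0.0001449  -0.00013367]
stop z-zt -0.001 F [-3.   0.8 11.3] tcp [ 0.4719 -0.077   0.0783]
lid [ 0.6905 -0.1879  0.026   0.045   0.6786 -0.1866  0.0382  0.58  ]
[ 0.4687 -0.0698  0.0312  0.0538  0.4592 -0.063   0.0481  0.83  ]
pearl_dish [[0.606, -0.213, 0.002]]
cup [[0.694, -0.186, 0.002]]
glue_bottle [[0.594, 0.302, 0.001]]
pan [[0.471, -0.076, 0.005]]
lid [[0.471, -0.077, 0.096]]
74.15
```

View pics/fin.png

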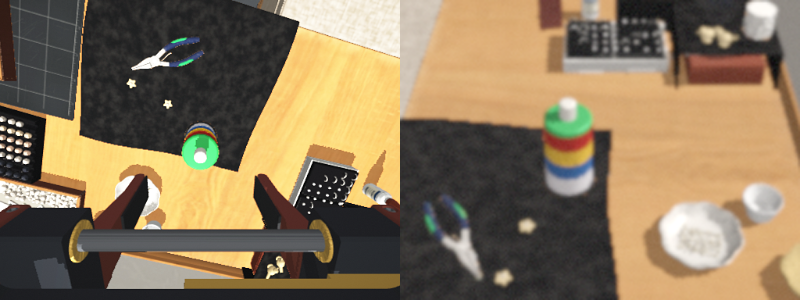

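The picture shows the stack standing straight at (569,150), with the lid on top and the bystanders in place. The wrist "lid" reading was really the cup, so I'll check the knob height directly from depth before handing in.

```bash
python3 - <<'E'
from h import *
d=manip.camera("wrist"); z=d["z_map"]; v,u=np.nonzero(z>0); z=z[z>0]
p=np.c_[(u-d["cx"])/d["fx"]*z,(v-d["cy"])/d["fy"]*z,z]@np.array(d["orientation"]).T+d["origin"]
k=p[np.hypot(p[:,0]-.4714,p[:,1]+.077)<.03]
t=k[k[:,2]>k[:,2].max()-.003]; disc=k[(k[:,2]>.105)&(k[:,2]<.12)]
print("knob",t.mean(0).round(4),"disc z",np.median(disc[:,2]).round(4))
A=np.c_[disc[:,:2],np.ones(len(disc))]; print("tilt",np.linalg.lstsq(A,disc[:,2],rcond=None)[0][:2].round(3))
if abs(t[:,2].mean()-.1345)<.0025: print(manip.sign_off())
E
```

```text
knob [ 0.4713 -0.0775  0.1351] disc z 0.1127
tilt [0.014 0.001]
the job is handed in; nothing more can be done
None
```

The sieve set is stacked on the pan in order (blue, yellow, red, green lid), each piece measured as fully seated, and the job was handed in after about 74 s of robot time; the bystanders did not move, and the first grasp closed on nothing because the real fingertips sit 37 mm short of the reported TCP.

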